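Line up tins by height on the pouring board

TASK

Line the four filled tins up in order of height on the pouring board, one standing centred on each cork pad: the tallest on the pad next to the upright wooden end block, then ever shorter, with the shortest on the pad farthest from the block. Keep the tins upright throughout, let go of them all, and leave the glass jar where it stands.

Things in the scene. Friction and masses are not known exactly. Their poses are not given: they have to be found in the camera images.
- tin_115: The tallest of the four loose tins: an upright gold-coloured food tin, closed on top by a rigid filling of rolled cardboard, 115 mm tall, 54 mm in diameter, about 150 g (up to 30 percent more or less). Width says nothing about height. It starts standing on the table on the robot's side of the board. Origin at the centre of its underside, z up its axis.
- tin_90: The second tallest of the four loose tins: an upright gold-coloured food tin with a white paper label, closed on top by a rigid filling of rolled cardboard, 90 mm tall, 62 mm in diameter, about 160 g (up to 30 percent more or less). Width says nothing about height. It starts standing on the table on the robot's side of the board. Origin at the centre of its underside, z up its axis.
- tin_66: The third tallest of the four loose tins: an upright gold-coloured food tin, closed on top by a rigid filling of rolled cardboard, 66 mm tall, 50 mm in diameter, about 90 g (up to 30 percent more or less). Width says nothing about height. It starts standing on the table on the robot's side of the board. Origin at the centre of its underside, z up its axis.
- tin_44: The shortest of the four loose tins: an upright gold-coloured food tin, closed on top by a rigid filling of rolled cardboard, 44 mm tall, 58 mm in diameter, about 80 g (up to 30 percent more or less). Width says nothing about height. It starts standing on the table on the robot's side of the board. Origin at the centre of its underside, z up its axis.
- pad_1: Cork disc at the board's left end (+y), 76 mm in diameter, 3 mm thick, one of four in a straight row 95 mm apart, fixed on a white-painted plank (520 x 110 x 18 mm) lying across the table. Origin at the centre of its underside, 18 mm above the table; the cork's top is 3 mm above that. Its y axis runs along the row, z up.
- pad_2: Cork disc second from the left, 76 mm in diameter, 3 mm thick, one of four in a straight row 95 mm apart, fixed on a white-painted plank (520 x 110 x 18 mm) lying across the table. Origin at the centre of its underside, 18 mm above the table; the cork's top is 3 mm above that. Its y axis runs along the row, z up.
- pad_3: Cork disc third from the left, 76 mm in diameter, 3 mm thick, one of four in a straight row 95 mm apart, fixed on a white-painted plank (520 x 110 x 18 mm) lying across the table. Origin at the centre of its underside, 18 mm above the table; the cork's top is 3 mm above that. Its y axis runs along the row, z up.
- pad_4: Cork disc at the board's right end (-y), 76 mm in diameter, 3 mm thick, one of four in a straight row 95 mm apart, fixed on a white-painted plank (520 x 110 x 18 mm) lying across the table. Origin at the centre of its underside, 18 mm above the table; the cork's top is 3 mm above that. Its y axis runs along the row, z up.
- end_block: Pale wooden block fixed on the board's left or right end, in line with the row: 40 mm along the row, 70 mm across it, 60 mm high; its centre is 85 mm from the centre of the nearest cork disc. Origin at the centre of its underside, 18 mm above the table. The board's other end has only a flat steel plate, 4 mm thick.
- jar: Loose closed glass jar with a steel cap, 66 mm in diameter, 85 mm tall, 300 g, standing on the table off the board's left or right end: a bystander. Origin at the centre of its underside. A grey roll of tape (90 mm across, 45 mm high) lies off the other end, a hammer lies beyond the board.
Not all that is in view belongs to the job. Leave any purple or red look-alike of the tin_66 alone.

How it is judged:
By the outcome, as a careful person would: the job done as asked, in the order asked, and still so for the second after the job is handed in, with the robot touching nothing.
It also fails if it takes over 93 s, if anything falls off the work surface, if the arm or the gripper's body presses on something with over 40 N, if the wrist force passes 120 N, or if a joint passes its speed limit or range.

ROBOT

A 7-joint arm with a two-finger parallel gripper is mounted at the origin on the work surface. World frame = base frame: x ahead of the robot, y to its left, z up, the work surface at z = 0. Lengths are in m, angles in rad, forces in N, time in s.
With the tool pointing down it reaches from about 0.425 to 0.925 m from the base axis. Payload 6.8 kg.
Tool frame: the origin (TCP) lies on the mounting face of the last link; the fingertips stand 173 mm ahead of it and the grasp point (between the pads) lies 155 mm ahead of it; z points along the fingers, y is the line along which they close (so a half turn about z gives the same grasp; the last joint's range is limited). The gripper opens to 85 mm and grips with 20 to 120 N. Pads are 22 mm wide; open, the fingers measure 114 mm over their backs; the gripper's body (76 mm by 85 mm) begins 54 mm behind the grasp point. The pads swing forward as they close: fully open they stand 13 mm farther back than shut.
Start: joints at [-1.232, 0.477, 0.022, 1.555, -0.011, 1.109, -0.083], TCP at [0.292, 0.609, 0.405] pointing down, gripper open.
Joint ranges: [-2.96, 2.96], [-0.34, 2.1], [-1.41, 1.46], [0.24, 2.44], [-1.37, 4.51], [0.17, 1.92], [-2.96, 2.96]. Speed limits (rad/s): [2.39, 2.39, 3.14, 3.14, 3.14, 3.14, 3.14].

INTERFACE

Orientations are given as a unit quaternion [w, x, y, z].
In Python, from station import bot gives the robot as it stands. The module is installed in compiled form; this text tells all that it offers.
- The arm moves only by the shell command python3 -m pendant 'ROWS' [FORCE]. ROWS is JSON, a list of rows, each a list of 5 numbers: the finger opening in m, from 0 to 0.0854, then the shift along the tool's x, y, z in m, then the turn about the tool's z in degrees. In form: [[jaw, x, y, z, yaw], ...]. A call has 1 to 12 rows; each row shifts and turns the commanded pose from where the row before left it, along the tool's axes as they then stand; what a row does not reach is not made up. A row lasts 1/12 s, in which the tool goes at most 41.7 mm and 7.16 degrees, less where a joint would pass 70% of its speed; a pose out of reach is approached as far as the arm can. A call with a gripper value outside its range is refused whole. The fingers move at their own pace and stop on an object; FORCE is the grip in N (left out, the last holds). Time passes only in rows, so rows that do not move let the fingers close. It gives the time, the measured TCP pose, the force, the opening and the grip force at its end, in the units of the state.
- bot.get_obs(): the state, without advancing time (a new reading comes with each control period).
- bot.read_camera(name): name is "scene" or "top" or "wrist"; returns (picture, depth): 400x640x3 uint8, blue, green, red; 400x640 float32, m along the optical axis (not along the pixel's ray), 0 where there is no reading.
- bot.camera_model(name): a dict with "intrinsics" (3x3 intrinsics, pixels), "R" (3x3) and "t" (3): a world point X has camera coordinates R X + t. Camera axes: x right, y down, z forward; pixel columns grow to the right and rows downward; lengths in m; the calibration is good to about 2 mm. A picture is of the moment at which its call begins: read the wrist's pose just before it. camera_model takes no time and is no camera call; for the wrist camera it gives the pose at the moment of the call.
- bot.hand_in(): hands the job in; it is judged then, once.
Trained networks look in the newest picture that a camera, given by its name, has taken for a name from the list of things; names that differ only in an ending like _2 or _b are one class to them, and where a whole thing is asked for, a point or a joint stands for the part that bears it (a point fixed in the world has none). Each returns a list of dicts, best first, with "score" (0 to 1); they miss things now and then, are a little off and sometimes report something else, mostly with a low value. They report only what shows in the picture. A call takes as long as a camera call. They do not tell look-alikes from the thing itself.
- bot.boxes_of(name, camera): "at" ([column, row] in pixels, amid what is visible of it).
- bot.trace(name, camera): "mask" (400x640 bool, what is visible of it) and "at" ([column, row] in pixels, amid what is visible of it).
- bot.pinpoint(name, camera): "at" ([column, row] in pixels: a listed point, or the origin of a listed thing).
The state is a dict: "t": time; "q": joint angles; "joint_vel": joint speeds; "joint_torque": joint torques, N m; "eef_pos": TCP position; "tool_rot": TCP orientation; "contact_force": force on the tool from outside, world axes, zero at the start; "torque": the same for the moment, N m; "gripper_width": opening from 0.0 (shut) to 1.0 (fully open); "grasp_force": force on a finger pad.
Only numpy, scipy, OpenCV 4.12 (cv2) and the standard library are available. Lean on these libraries where they do the work, as an engineer would, in place of code of your own. Each camera call takes 0.05 s, during which the arm holds its last target. There are 200 camera calls.

## Working session

There is one attempt and no reset: what is moved stays moved. The work goes in short steps, Python scripts to look and compute and a shell command to move; the robot and the scene stay as the last step left them, time stands still between calls to the robot, and variables do not carry over. Pictures are saved under pics/ and viewed, at most 14 in all, crops included, and the job is handed in when it is done.

```bash
mkdir -p pics
python3 - <<'E'
from station import bot
import cv2
for c in("scene","top"):
    p,d=bot.read_camera(c); cv2.imwrite(f"pics/{c}0.png",p)
o=bot.get_obs(); print(o)
E
```

```text
{'t': 0.1, 'q': array([-1.23214939,  0.47770996,  0.02233115,  1.55631114, -0.01149045,
        1.10931356, -0.08314825]), 'joint_vel': array([-0.00085944,  0.0001568 ,  0.00098855, -0.00203904,  0.00148502,
       -0.00068971,  0.00107726]), 'joint_torque': array([ 4.73768654e-03, -5.97767508e+01,  1.61422905e+00, -2.81954277e+01,
        1.29595469e-02,  4.98993948e-03,  2.46019738e-06]), 'eef_pos': array([0.29150589, 0.6085458 , 0.40384501]), 'tool_rot': array([-1.19797490e-04,  2.21526958e-01,  9.75153914e-01, -7.98038635e-04]), 'contact_force': array([0.3815317 , 0.02516602, 1.28415754]), 'torque': array([ 0.01649849,  0.0015101 , -0.00877666]), 'grasp_force': 0.0, 'gripper_width': 1.0019932349045744}
```

View pics/scene0.png

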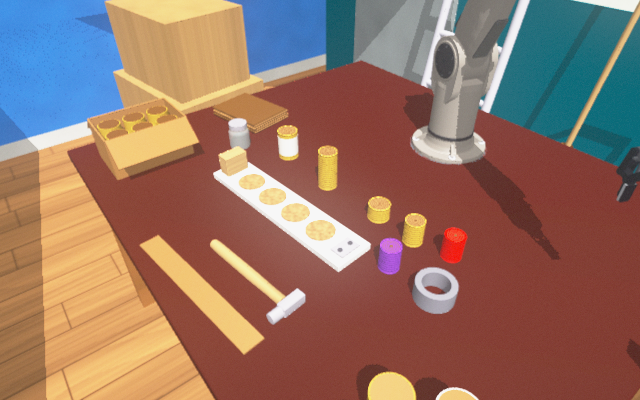

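View pics/top0.png

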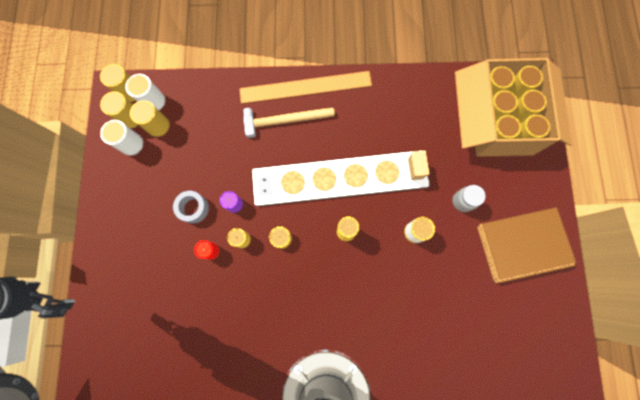

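The top view shows the block at the right end (420,165), which is the -y end, so pad_4 is next to it. The tins are tin_115 (348,229), tin_90 with the white label (420,230), tin_44 (280,238) and tin_66 (238,238). The purple (231,202) and red (206,250) ones are look-alikes, and the jar is at (468,198). Next I measure positions and make one crop to confirm.

```bash
cat > h.py <<'E'
from station import bot
import numpy as np, cv2
def cloud(cam,d):
    m=bot.camera_model(cam);K=m["intrinsics"];v,u=np.mgrid[0:400,0:640]
    C=np.stack([(u-K[0,2])/K[0,0]*d,(v-K[1,2])/K[1,1]*d,d],-1)
    return (C-m["t"])@m["R"]
def circ(P):
    return cv2.minEnclosingCircle(P[:,:2].astype(np.float32))
E
python3 - <<'E'
from h import *
p,d=bot.read_camera("top");W=cloud("top",d)
for n in["tin_115","tin_90","tin_66","tin_44"]:
    h=int(n[4:])/1000
    for r in bot.trace(n,"top")[:4]:
        P=W[r["mask"]&(d>0)];T=P[P[:,2]>P[:,2].max()-.012]
        c,R=circ(T);print(n,r["score"].__round__(2),np.round(r["at"]),"c",np.round(c,4),"mean",T.mean(0).round(4),"R",round(R,4))
for n in["pad_1","end_block","jar"]:
    for r in bot.trace(n,"top")[:6]:
        P=W[r["mask"]&(d>0)];c,R=circ(P);print(n,r["score"].__round__(2),np.round(r["at"]),"c",np.round(c,4),"med",np.median(P,0).round(4),"R",round(R,4))
cv2.imwrite("pics/crop1.png",cv2.resize(p[140:270,180:500],(800,325),interpolation=cv2.INTER_CUBIC))
E
```

```text
tin_115 0.87 [239. 237.] c [0.4344 0.2429] mean [0.4345 0.243  0.0646] R 0.025
tin_115 0.83 [422. 232.] c [ 0.4486 -0.2699] mean [ 0.4484 -0.2693  0.0885] R 0.0311
tin_115 0.83 [205. 250.] c [0.4019 0.3333] mean [0.4021 0.3335 0.0645] R 0.0244
tin_115 0.6 [279. 240.] c [0.436  0.1245] mean [0.4351 0.1248 0.0426] R 0.0282
tin_90 0.87 [239. 237.] c [0.4344 0.2429] mean [0.4345 0.243  0.0646] R 0.025
tin_90 0.83 [422. 232.] c [ 0.4486 -0.2699] mean [ 0.4484 -0.2693  0.0885] R 0.0311
tin_90 0.83 [205. 250.] c [0.4019 0.3333] mean [0.4021 0.3335 0.0645] R 0.0244
tin_90 0.6 [279. 240.] c [0.436  0.1245] mean [0.4351 0.1248 0.0426] R 0.0282
tin_66 0.87 [239. 237.] c [0.4344 0.2429] mean [0.4345 0.243  0.0646] R 0.025
tin_66 0.83 [422. 232.] c [ 0.4486 -0.2699] mean [ 0.4484 -0.2693  0.0885] R 0.0311
tin_66 0.83 [205. 250.] c [0.4019 0.3333] mean [0.4021 0.3335 0.0645] R 0.0244
tin_66 0.6 [279. 240.] c [0.436  0.1245] mean [0.4351 0.1248 0.0426] R 0.0282
tin_44 0.87 [239. 237.] c [0.4344 0.2429] mean [0.4345 0.243  0.0646] R 0.025
tin_44 0.83 [422. 232.] c [ 0.4486 -0.2699] mean [ 0.4484 -0.2693  0.0885] R 0.0311
tin_44 0.83 [205. 250.] c [0.4019 0.3333] mean [0.4021 0.3335 0.0645] R 0.0244
tin_44 0.6 [279. 240.] c [0.436  0.1245] mean [0.4351 0.1248 0.0426] R 0.0282
pad_1 0.97 [323. 181.] c [ 0.6115 -0.0039] med [ 0.6107 -0.0031  0.0211] R 0.0389
pad_1 0.94 [354. 172.] c [ 0.6209 -0.0988] med [ 0.6199 -0.0988  0.0211] R 0.0401
pad_1 0.67 [290. 186.] c [0.6017 0.09  ] med [0.6017 0.0905 0.0211] R 0.0385
pad_1 0.62 [385. 172.] c [ 0.6278 -0.1934] med [ 0.6275 -0.1931  0.021 ] R 0.0384
end_block 0.75 [418. 165.] c [ 0.6346 -0.276 ] med [ 0.6303 -0.271   0.0769] R 0.0378
end_block 0.17 [422. 231.] c [ 0.454  -0.2842] med [ 0.4457 -0.2639  0.0876] R 0.0471
jar 0.88 [468. 197.] c [ 0.5401 -0.4339] med [ 0.5325 -0.4064  0.0822] R 0.0497
jar 0.62 [347. 227.] c [ 0.4521 -0.0664] med [ 0.4481 -0.0646  0.1129] R 0.0264
```

View pics/crop1.png

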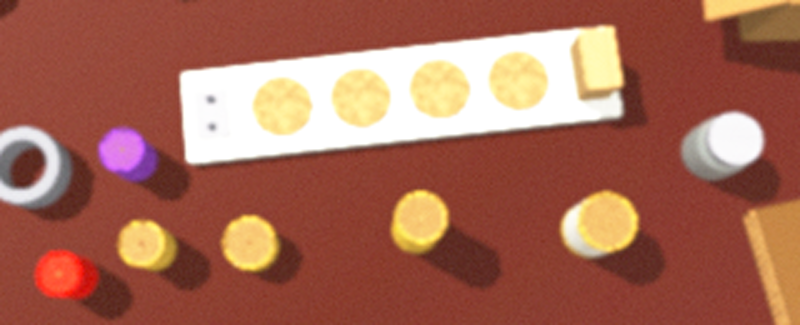

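The crop confirms the identification. Measured heights also match: tin_66 at (.434,.243), tin_44 at (.436,.1245), tin_115 at (.452,-.066) and tin_90 at (.449,-.270). The row is turned about 5.3° and the block is beside pad_4. First I align the tool with the row.

```bash
cat > go.py <<'E'
# python3 go.py x y z : tool-axis shift (mm) bringing TCP to x y z, and yaw (deg) to row
import sys,numpy as np
from station import bot
from scipy.spatial.transform import Rotation as Ro
o=bot.get_obs();R=Ro.from_quat(np.roll(o["tool_rot"],-1)).as_matrix()
t=np.array(list(map(float,sys.argv[1:4])))
print("t",round(o["t"],2),"pos",o["eef_pos"].round(4),"shift_mm",((R.T@(t-o["eef_pos"]))*1000).round(1),"yaw",round(np.degrees(np.arctan2(R[1,1],R[0,1]))-5.3,2),"w",round(o["gripper_width"],2),"F",round(o["grasp_force"],1))
E
python3 -m pendant '[[0.085,0,0,0.01,6],[0.085,0,0,0.01,6],[0.085,0,0,0.01,6],[0.085,0,0,0.01,6],[0.085,0,0,0.01,6],[0.085,0,0,0.01,6],[0.085,0,0,0.01,6],[0.085,0,0,0.01,6],[0.085,0,0,0.01,6],[0.085,0,0,0.01,5.1]]' 40; python3 go.py .434 .243 .30
```

```text
t: 1.33
eef_pos: [0.2916, 0.6088, 0.3043]
tool_rot: [-0.0, 0.676, 0.737, 0.0]
contact_force: [0.1, -1.4, 0.3]
gripper_width: 0.99
grasp_force: 0.0
t 1.33 pos [0.2916 0.6088 0.3043] shift_mm [-376.9  109.9    4.2] yaw -0.29 w 0.99 F 0.0
```

```bash
python3 -m pendant '[[0.085,-0.0343,0.01,0,0],[0.085,-0.0343,0.01,0,0],[0.085,-0.0343,0.01,0,0],[0.085,-0.0343,0.01,0,0],[0.085,-0.0343,0.01,0,0],[0.085,-0.0343,0.01,0,0],[0.085,-0.0343,0.01,0,0],[0.085,-0.0343,0.01,0,0],[0.085,-0.0343,0.01,0,0],[0.085,-0.0343,0.01,0,0],[0.085,-0.0343,0.01,0,0],[0.085,0,0,0,0]]'; python3 go.py .434 .243 .192
python3 - <<'E'
from h import *
p,d=bot.read_camera("wrist");W=cloud("wrist",d);cv2.imwrite("pics/w1.png",p)
for r in bot.trace("tin_66","wrist")[:3]:
    P=W[r["mask"]&(d>0)];T=P[P[:,2]>.055];c,R=circ(T);print(r["score"],r["at"],c,T.mean(0),R)
E
```

```text
t: 2.33
eef_pos: [0.4385, 0.2361, 0.3051]
tool_rot: [0.001, 0.677, 0.736, -0.001]
contact_force: [0.3, -0.5, -0.2]
gripper_width: 0.996
grasp_force: 0.0
t 2.33 pos [0.4385 0.2361 0.3051] shift_mm [  7.6  -4.  113.1] yaw -0.57 w 1.0 F 0.0
0.88 [308.3, 312.8] (0.0, 0.0) [nan nan nan] 0.0
0.7 [317.2, 202.6] (0.4345380663871765, 0.24669736623764038) [0.4344778  0.24779902 0.06484131] 0.02515261434018612
0.7 [461.5, 174.9] (0.54179447889328, 0.2725507318973541) [0.54072668 0.27359576 0.06464971] 0.025430873036384583<stdin>:4: RuntimeWarning: Mean of empty slice.
  ret = um.true_divide(
```

View pics/w1.png

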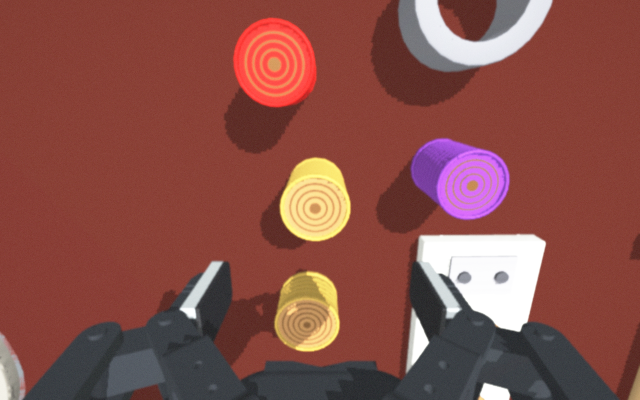

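The crop shows gold tin_66 at (315,202) between the red (275,62) and purple (460,180) look-alikes, and tin_44 at (307,325). The purple one clears the finger by about 25 mm, so I go down.

```bash
python3 -m pendant '[[0.085,0.004,-0.002,0.02,0.3],[0.085,0.004,-0.002,0.025,0.2],[0.085,0,0,0.028,0],[0.085,0,0,0.025,0],[0.085,0,0,0.015,0],[0.085,0,0,0,0]]'; python3 go.py .4345 .244 .192
```

```text
t: 2.93
eef_pos: [0.4296, 0.2521, 0.1889]
tool_rot: [-0.001, 0.676, 0.737, -0.002]
contact_force: [-1.0, 0.5, -0.2]
gripper_width: 0.994
grasp_force: 0.0
t 2.93 pos [0.4296 0.2521 0.1889] shift_mm [-8.5  4.2 -3.1] yaw -0.33 w 0.99 F 0.0
```

```bash
python3 -m pendant '[[0.085,0,0,0,0],[0.085,0,0,0,0]]'; python3 go.py .4345 .244 .192
```

```text
t: 3.1
eef_pos: [0.4315, 0.2519, 0.1925]
tool_rot: [-0.0, 0.676, 0.737, 0.001]
contact_force: [-0.5, -0.7, -0.5]
gripper_width: 0.992
grasp_force: 0.0
t 3.1 pos [0.4315 0.2519 0.1925] shift_mm [-8.2  2.3  0.5] yaw -0.43 w 0.99 F 0.0
```

```bash
python3 -m pendant '[[0.085,-0.004,0.001,0,0.4],[0.085,-0.004,0.001,0,0],[0.085,0,0,0,0],[0.085,0,0,0,0],[0.03,0,0,0,0],[0.03,0,0,0,0],[0.03,0,0,0,0],[0.03,0,0,0,0],[0.03,0,0,0,0],[0.03,0,0,0,0],[0.03,0,0,0,0]]' 40; python3 go.py .6113 -.0037 .27
```

```text
t: 4.02
eef_pos: [0.434, 0.2432, 0.1919]
tool_rot: [-0.0, 0.679, 0.734, 0.0]
contact_force: [-0.4, -0.9, 4.8]
gripper_width: 0.575
grasp_force: 41.0
t 4.02 pos [0.434  0.2432 0.1919] shift_mm [-259.7  157.8  -78.1] yaw -0.9 w 0.57 F 41.0
```

```bash
python3 -m pendant '[[0.03,0,0,-0.01,0],[0.03,0,0,-0.02,0],[0.03,0,0,-0.02,0],[0.03,-0.01,0.005,-0.02,0],[0.03,-0.02,0.012,-0.008,0],[0.03,-0.028,0.017,0,0],[0.03,-0.03,0.018,0,0],[0.03,-0.03,0.018,0,0],[0.03,-0.03,0.018,0,0],[0.03,-0.03,0.018,0,0],[0.03,-0.03,0.018,0,0],[0.03,-0.025,0.018,0,0]]' ; python3 -m pendant '[[0.03,-0.018,0.01,0,0],[0.03,-0.009,0.006,0,0],[0.03,0,0,0,0],[0.03,0,0,0,0],[0.03,0,0,0,0]]';python3 go.py .6113 -.0037 .215
python3 - <<'E'
from h import *
p,d=bot.read_camera("wrist");W=cloud("wrist",d);cv2.imwrite("pics/w2.png",p)
T=W[(W[...,2]>.1)&(W[...,2]<.16)&(d>0)]
print(bot.get_obs()["eef_pos"],len(T))
for n in("tin_66","pad_2"):
  for r in bot.trace(n,"wrist")[:4]:
    P=W[r["mask"]&(d>0)];P=P[P[:,2]>np.percentile(P[:,2],90)-.006];c,R=circ(P);print(n,r["score"],r["at"],np.round(c,4),P.mean(0).round(4),R)
E
```

```text
t: 5.02
eef_pos: [0.594, 0.019, 0.2701]
tool_rot: [0.0, 0.68, 0.733, -0.0]
contact_force: [0.5, 0.0, -1.5]
gripper_width: 0.576
grasp_force: 41.6
t: 5.43
eef_pos: [0.6106, -0.0021, 0.2694]
tool_rot: [-0.001, 0.679, 0.734, -0.0]
contact_force: [-0.3, -0.1, -1.1]
gripper_width: 0.572
grasp_force: 41.6
t 5.43 pos [ 0.6106 -0.0021  0.2694] shift_mm [-1.7  0.6 54.4] yaw -0.77 w 0.57 F 41.6
[ 0.61063073 -0.0019407   0.26951455] 33405
tin_66 0.86 [61.8, 24.4] [0.4442 0.1112] [0.4441 0.1089 0.0429] 0.023684680461883545
tin_66 0.76 [70.0, 315.1] [ 0.4581 -0.0645] [ 0.4663 -0.0623  0.1134] 0.024980243295431137
tin_66 0.56 [317.7, 302.4] [ 0.6116 -0.0009] [0.6117 0.002  0.1424] 0.025609172880649567
pad_2 0.98 [317.4, 78.7] [0.603  0.0908] [0.6027 0.0919 0.0216] 0.03861247003078461
pad_2 0.96 [319.5, 197.1] [ 0.6125 -0.0041] [0.6104 0.0111 0.0219] 0.03882052004337311
```

View pics/w2.png

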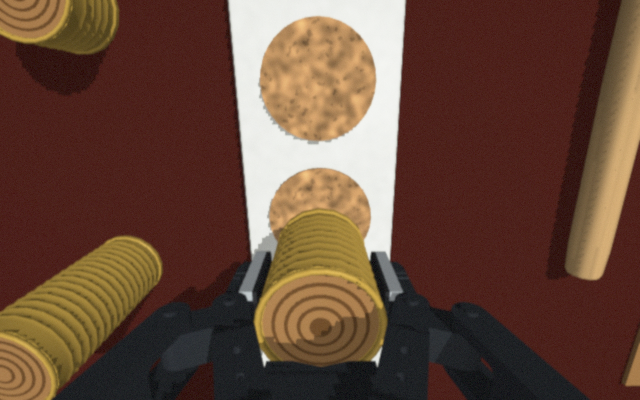

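Tin_66 is held upright, with its top at (320,325) and pads at (318,79) and (320,197). It needs about 3 mm along -x of the tool before I lower it.

```bash
python3 -m pendant '[[0.03,-0.003,0.001,0.01,0],[0.03,0,0,0.015,0],[0.03,0,0,0.013,0],[0.03,0,0,0.009,0],[0.03,0,0,0.005,0],[0.03,0,0,0.002,0],[0.03,0,0,0,0],[0.03,0,0,0,0]]'; python3 go.py .6113 -.0037 .2135
```

```text
t: 6.25
eef_pos: [0.6129, -0.0071, 0.2159]
tool_rot: [0.0, 0.679, 0.734, 0.0]
contact_force: [0.4, -0.7, -0.1]
gripper_width: 0.576
grasp_force: 41.6
t 6.25 pos [ 0.6129 -0.0071  0.2159] shift_mm [ 3.5 -1.3  2.4] yaw -0.91 w 0.58 F 41.6
```

```bash
python3 -m pendant '[[0.03,0.0015,-0.0015,0,0],[0.03,0,0,0.001,0],[0.03,0,0,0.001,0],[0.03,0,0,0.0008,0],[0.03,0,0,0,0],[0.03,0,0,0,0]]'; python3 go.py .6113 -.0037 .2135
```

```text
t: 6.75
eef_pos: [0.6112, -0.0055, 0.213]
tool_rot: [0.0, 0.679, 0.734, 0.0]
contact_force: [0.8, 0.6, -0.6]
gripper_width: 0.575
grasp_force: 41.6
t 6.75 pos [ 0.6112 -0.0055  0.213 ] shift_mm [ 1.8  0.3 -0.5] yaw -0.9 w 0.57 F 41.6
```

```bash
python3 -m pendant '[[0.03,0,0,0.001,0],[0.03,0,0,0,0],[0.085,0,0,0,0],[0.085,0,0,0,0],[0.085,0,0,0,0],[0.085,0,0,0,0],[0.085,0,0,-0.01,0],[0.085,0,0,-0.03,0],[0.085,0,0,-0.03,0],[0.085,0,0,0,0],[0.085,0,0,0,0]]'; python3 go.py .436 .1245 .28
python3 - <<'E'
from h import *
p,d=bot.read_camera("wrist");W=cloud("wrist",d)
for n in("tin_66","pad_2"):
  for r in bot.trace(n,"wrist")[:4]:
    P=W[r["mask"]&(d>0)];P=P[P[:,2]>np.percentile(P[:,2],90)-.006];c,R=circ(P);print(n,r["score"],r["at"],np.round(c,4),P.mean(0).round(4),R)
E
```

```text
t: 7.67
eef_pos: [0.6119, -0.0058, 0.2844]
tool_rot: [0.001, 0.68, 0.734, 0.002]
contact_force: [0.1, 0.6, -0.1]
gripper_width: 0.994
grasp_force: 0.0
t 7.67 pos [ 0.6119 -0.0058  0.2844] shift_mm [ 143.4 -165.4    3.7] yaw -0.91 w 0.99 F 0.0
tin_66 0.94 [72.3, 296.5] [ 0.4884 -0.043 ] [ 0.4571 -0.0633  0.1127] 0.06942048668861389
tin_66 0.68 [318.5, 235.2] [ 0.6118 -0.0052] [ 0.6114 -0.0047  0.0845] 0.025259146466851234
pad_2 0.84 [318.3, 311.9] [ 0.6177 -0.0824] [ 0.619  -0.0998  0.0201] 0.058797914534807205
pad_2 0.81 [313.6, 176.0] [ 0.6101 -0.0042] [0.6079 0.012  0.02  ] 0.037955593317747116
pad_2 0.74 [312.1, 73.2] [0.6013 0.0906] [0.6011 0.0917 0.0201] 0.03841157257556915
pad_2 0.67 [318.0, 360.5] [0.6121 0.0052] [0.6118 0.005  0.1846] 0.004401063546538353
```

```bash
python3 -m pendant '[[0.085,0.01,-0.012,0,0],[0.085,0.018,-0.0207,0,0],[0.085,0.02,-0.023,0,0],[0.085,0.02,-0.023,0,0],[0.085,0.02,-0.023,0,0],[0.085,0.02,-0.023,0,0],[0.085,0.018,-0.0207,0,0],[0.085,0.0124,-0.014,0,0],[0.085,0.005,-0.005,0,0],[0.085,0,0,0,0],[0.085,0,0,0,0],[0.085,0,0,0,0]]'
python3 - <<'E'
from h import *
p,d=bot.read_camera("wrist");W=cloud("wrist",d)
for n in("tin_44",):
  for r in bot.trace(n,"wrist")[:4]:
    P=W[r["mask"]&(d>0)];P=P[P[:,2]>np.percentile(P[:,2],90)-.006];c,R=circ(P);print(n,r["score"],r["at"],np.round(c,4),P.mean(0).round(4),R)
E
python3 go.py .436 .1245 .18
```

```text
t: 8.82
eef_pos: [0.4372, 0.124, 0.2819]
tool_rot: [0.0, 0.68, 0.733, 0.0]
contact_force: [0.1, 0.2, -0.3]
gripper_width: 0.998
grasp_force: 0.0
tin_44 0.76 [320.7, 212.3] [0.4373 0.1249] [0.437  0.1258 0.0431] 0.029137399047613144
tin_44 0.73 [498.0, 393.3] [ 0.5894 -0.0021] [ 5.897e-01 -3.000e-04  6.910e-02] 0.0066054160706698895
tin_44 0.64 [507.5, 19.6] [0.5435 0.2619] [0.5435 0.2545 0.0649] 0.024167142808437347
tin_44 0.6 [321.2, 357.5] [ 0.4521 -0.0452] [ 0.4517 -0.0427  0.0053] 0.015210043638944626
t 8.92 pos [0.4371 0.1239 0.2819] shift_mm [  0.8  -1.1 101.9] yaw -1.01 w 1.0 F 0.0
```

Aligned. Next: down, grip and lift tin_44.

```bash
python3 -m pendant '[[0.085,0.001,0,0.015,0],[0.085,0,0,0.025,0],[0.085,0,0,0.025,0],[0.085,0,0,0.02,0],[0.085,0,0,0.012,0],[0.085,0,0,0.005,0],[0.085,0,0,0,0],[0.085,0,0,0,0],[0.085,0,0,0,0]]'; python3 -m pendant '[[0.04,0,0,0,0],[0.04,0,0,0,0],[0.04,0,0,0,0],[0.04,0,0,0,0],[0.04,0,0,0,0],[0.04,0,0,0,0],[0.04,0,0,0,0]]' 40; python3 go.py .6017 .0903 .26
```

```text
t: 9.67
eef_pos: [0.4367, 0.1256, 0.1806]
tool_rot: [0.0, 0.68, 0.734, 0.001]
contact_force: [-1.1, -0.3, 0.6]
gripper_width: 1.001
grasp_force: 0.0
t: 10.25
eef_pos: [0.4363, 0.1259, 0.1808]
tool_rot: [0.0, 0.679, 0.734, 0.001]
contact_force: [-1.6, -0.2, 8.2]
gripper_width: 0.667
grasp_force: 41.2
t 10.25 pos [0.4363 0.1259 0.1808] shift_mm [-48.1 162.3 -79.1] yaw -0.9 w 0.67 F 41.2
```

```bash
python3 -m pendant '[[0.04,0,0,-0.01,0],[0.04,0,0,-0.02,0],[0.04,0,0,-0.02,0],[0.04,-0.003,0.01,-0.02,0],[0.04,-0.005,0.017,-0.009,0],[0.04,-0.008,0.025,0,0],[0.04,-0.008,0.028,0,0],[0.04,-0.008,0.028,0,0],[0.04,-0.008,0.026,0,0],[0.04,-0.005,0.016,0,0],[0.04,-0.003,0.01,0,0],[0.04,0,0.002,0,0]]' ; python3 -m pendant '[[0.04,0,0,0,0],[0.04,0,0,0,0],[0.04,0,0,0,0]]'; python3 go.py .6017 .0903 .202
python3 - <<'E'
from h import *
p,d=bot.read_camera("wrist");W=cloud("wrist",d)
for n in("tin_44","pad_1"):
  for r in bot.trace(n,"wrist")[:4]:
    P=W[r["mask"]&(d>0)];P=P[P[:,2]>np.percentile(P[:,2],90)-.006];c,R=circ(P);print(n,r["score"],r["at"],np.round(c,4),P.mean(0).round(4),R)
E
```

```text
t: 11.25
eef_pos: [0.6025, 0.0896, 0.2595]
tool_rot: [0.001, 0.68, 0.733, 0.0]
contact_force: [-0.5, -0.4, -1.1]
gripper_width: 0.668
grasp_force: 42.9
t: 11.5
eef_pos: [0.6001, 0.0909, 0.2589]
tool_rot: [-0.001, 0.679, 0.734, -0.0]
contact_force: [0.7, -0.1, -0.2]
gripper_width: 0.667
grasp_force: 42.9
t 11.5 pos [0.6001 0.0909 0.2589] shift_mm [-0.7  1.6 56.8] yaw -0.85 w 0.67 F 42.9
tin_44 0.76 [320.2, 293.0] [0.6015 0.0903] [0.6016 0.0919 0.121 ] 0.029286254197359085
pad_1 0.78 [322.9, 196.8] [0.6031 0.0899] [0.6024 0.1071 0.0217] 0.03892071545124054
pad_1 0.63 [319.9, 293.6] [0.6016 0.0903] [0.6015 0.0919 0.1211] 0.029360301792621613
```

```bash
python3 -m pendant '[[0.04,0,0.001,0.01,0],[0.04,0,0,0.015,0],[0.04,0,0,0.013,0],[0.04,0,0,0.01,0],[0.04,0,0,0.005,0],[0.04,0,0,0.002,0],[0.04,0,0,0.001,0],[0.04,0,0,0,0],[0.04,0,0,0,0]]'; python3 go.py .6025 .0903 .2015
```

```text
t: 12.4
eef_pos: [0.6026, 0.0904, 0.2034]
tool_rot: [0.0, 0.679, 0.734, 0.0]
contact_force: [-0.3, 0.5, 0.4]
gripper_width: 0.671
grasp_force: 42.9
t 12.4 pos [0.6026 0.0904 0.2034] shift_mm [-0.  -0.1  1.9] yaw -0.91 w 0.67 F 42.9
```

```bash
python3 -m pendant '[[0.04,0,0,0.001,0],[0.04,0,0,0.001,0],[0.04,0,0,0.0005,0],[0.04,0,0,0,0],[0.085,0,0,0,0],[0.085,0,0,0,0],[0.085,0,0,0,0],[0.085,0,0,0,0],[0.085,0,0,-0.01,0],[0.085,0,0,-0.03,0],[0.085,0,0,-0.035,0],[0.085,0,0,-0.035,0]]'; python3 -m pendant '[[0.085,0,0,-0.012,0],[0.085,0,0,0,0],[0.085,0,0,0,0]]'; python3 go.py .4525 -.065 .325
python3 - <<'E'
from h import *
p,d=bot.read_camera("wrist");W=cloud("wrist",d)
for n in("tin_44","pad_1"):
  for r in bot.trace(n,"wrist")[:4]:
    P=W[r["mask"]&(d>0)];P=P[P[:,2]>np.percentile(P[:,2],90)-.006];c,R=circ(P);print(n,r["score"],r["at"],np.round(c,4),P.mean(0).round(4),R)
E
```

```text
t: 13.4
eef_pos: [0.6019, 0.0902, 0.3117]
tool_rot: [-0.0, 0.68, 0.734, -0.001]
contact_force: [-0.5, -0.1, 0.3]
gripper_width: 0.993
grasp_force: 0.0
t: 13.65
eef_pos: [0.6023, 0.0904, 0.3233]
tool_rot: [0.0, 0.679, 0.734, 0.001]
contact_force: [-0.7, 0.2, 0.2]
gripper_width: 0.995
grasp_force: 0.0
t 13.65 pos [0.6023 0.0904 0.3233] shift_mm [-143.5 -161.3   -2.1] yaw -0.9 w 0.99 F 0.0
tin_44 0.83 [152.0, 316.6] [0.5122 0.0139] [ 0.4754 -0.055   0.1079] 0.08649974316358566
tin_44 0.82 [322.2, 317.9] [ 0.6116 -0.0055] [ 0.6116 -0.0046  0.0847] 0.025401318445801735
tin_44 0.69 [321.0, 207.4] [0.603  0.0894] [0.6032 0.0901 0.0628] 0.02931530587375164
pad_1 0.88 [317.2, 263.7] [ 0.6101 -0.0045] [0.6072 0.01   0.0202] 0.03795874863862991
pad_1 0.68 [310.1, 168.2] [0.6011 0.0901] [0.5972 0.1092 0.0203] 0.038289088755846024
pad_1 0.65 [321.5, 361.6] [ 0.6138 -0.0027] [ 0.6186 -0.093   0.0208] 0.1048891469836235
```

```bash
python3 -m pendant '[[0.085,-0.01,-0.012,0,0],[0.085,-0.018,-0.0207,0,0],[0.085,-0.02,-0.023,0,0],[0.085,-0.02,-0.023,0,0],[0.085,-0.02,-0.022,0,0],[0.085,-0.02,-0.022,0,0],[0.085,-0.018,-0.0207,0,0],[0.085,-0.0125,-0.013,0,0],[0.085,-0.005,-0.005,0,0],[0.085,0,0,0,0],[0.085,0,0,0,0],[0.085,0,0,0,0]]'
python3 - <<'E'
from h import *
p,d=bot.read_camera("wrist");W=cloud("wrist",d)
for n in("tin_115",):
  for r in bot.trace(n,"wrist")[:4]:
    P=W[r["mask"]&(d>0)];P=P[P[:,2]>np.percentile(P[:,2],90)-.006];c,R=circ(P);print(n,r["score"],r["at"],np.round(c,4),P.mean(0).round(4),R)
E
python3 go.py .4525 -.065 .235
```

```text
t: 14.8
eef_pos: [0.4536, -0.0639, 0.3224]
tool_rot: [0.0, 0.679, 0.734, 0.0]
contact_force: [-0.2, -0.3, -0.0]
gripper_width: 0.996
grasp_force: 0.0
tin_115 0.75 [547.5, 22.2] [0.6041 0.0857] [0.6043 0.0777 0.0639] 0.02901691384613514
tin_115 0.65 [320.0, 225.0] [ 0.4535 -0.0673] [ 0.4533 -0.0664  0.114 ] 0.02715415693819523
tin_115 0.63 [303.2, 353.4] [ 0.4568 -0.1538] [ 0.4514 -0.2404  0.0334] 0.10072246938943863
tin_115 0.56 [544.6, 151.5] [ 0.6122 -0.0059] [ 0.6121 -0.0051  0.0859] 0.025483572855591774
t 14.9 pos [ 0.4534 -0.064   0.3224] shift_mm [-1.  -1.  87.4] yaw -0.79 w 1.0 F 0.0
```

```bash
python3 -m pendant '[[0.085,-0.0025,0,0.015,0],[0.085,0,0,0.025,0],[0.085,0,0,0.022,0],[0.085,0,0,0.015,0],[0.085,0,0,0.008,0],[0.085,0,0,0.002,0],[0.085,0,0,0,0],[0.085,0,0,0,0]]'; python3 -m pendant '[[0.035,0,0,0,0],[0.035,0,0,0,0],[0.035,0,0,0,0],[0.035,0,0,0,0],[0.035,0,0,0,0],[0.035,0,0,0,0],[0.035,0,0,0,0]]' 45; python3 go.py .6276 -.1933 .315
```

```text
t: 15.57
eef_pos: [0.4531, -0.0675, 0.236]
tool_rot: [0.0, 0.679, 0.734, 0.0]
contact_force: [0.4, 0.0, 0.4]
gripper_width: 0.994
grasp_force: 0.0
t: 16.15
eef_pos: [0.4527, -0.0676, 0.2362]
tool_rot: [0.0, 0.679, 0.734, 0.001]
contact_force: [-2.1, 0.9, 6.4]
gripper_width: 0.625
grasp_force: 45.8
t 16.15 pos [ 0.4527 -0.0676  0.2362] shift_mm [-138.7  164.8  -78.6] yaw -0.91 w 0.63 F 45.8
```

```bash
python3 -m pendant '[[0.035,0,0,-0.01,0],[0.035,0,0,-0.018,0],[0.035,0,0,-0.02,0],[0.035,-0.004,0.005,-0.02,0],[0.035,-0.009,0.011,-0.01,0],[0.035,-0.016,0.019,0,0],[0.035,-0.02,0.024,0,0],[0.035,-0.022,0.026,0,0],[0.035,-0.022,0.026,0,0],[0.035,-0.02,0.024,0,0],[0.035,-0.014,0.016,0,0],[0.035,-0.008,0.009,0,0]]' ; python3 -m pendant '[[0.035,-0.0035,0.004,0,0],[0.035,0,0,0,0],[0.035,0,0,0,0],[0.035,0,0,0,0]]'; python3 go.py .6276 -.1933 .258
python3 - <<'E'
from h import *
p,d=bot.read_camera("wrist");W=cloud("wrist",d);cv2.imwrite("pics/w3.png",p)
for n in("tin_115","pad_4"):
  for r in bot.trace(n,"wrist")[:4]:
    P=W[r["mask"]&(d>0)];P=P[P[:,2]>np.percentile(P[:,2],90)-.006];c,R=circ(P);print(n,r["score"],r["at"],np.round(c,4),P.mean(0).round(4),R)
E
```

```text
t: 17.15
eef_pos: [0.624, -0.1918, 0.3141]
tool_rot: [0.001, 0.68, 0.733, -0.0]
contact_force: [0.4, -0.4, -1.4]
gripper_width: 0.621
grasp_force: 47.4
t: 17.48
eef_pos: [0.626, -0.1922, 0.3135]
tool_rot: [-0.001, 0.679, 0.734, 0.0]
contact_force: [-0.4, 0.9, -0.5]
gripper_width: 0.624
grasp_force: 47.4
t 17.48 pos [ 0.626  -0.1922  0.3135] shift_mm [-1.3  1.6 55.5] yaw -0.86 w 0.62 F 47.4
tin_115 0.96 [320.4, 288.9] [ 0.6275 -0.1904] [ 0.627  -0.1848  0.1913] 0.02671300247311592
tin_115 0.9 [96.8, 286.3] [ 0.4489 -0.2697] [ 0.4499 -0.2687  0.089 ] 0.03191208839416504
pad_4 0.72 [319.6, 85.0] [ 0.621 -0.099] [ 0.6205 -0.0979  0.0216] 0.03869885951280594
```

View pics/w3.png

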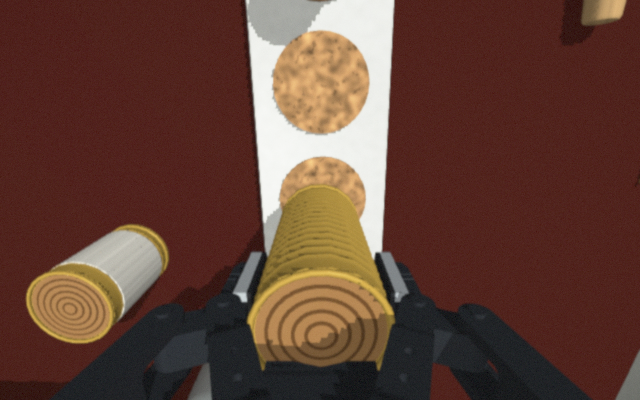

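Tin_115 is held upright at (320,330) above pad_4, and the tin_90 label shows at (95,285). Lowering now.

```bash
python3 -m pendant '[[0.035,-0.0013,0.0015,0.01,0],[0.035,0,0,0.015,0],[0.035,0,0,0.013,0],[0.035,0,0,0.009,0],[0.035,0,0,0.005,0],[0.035,0,0,0.002,0],[0.035,0,0,0,0],[0.035,0,0,0,0],[0.035,0,0,0,0]]'; python3 go.py .6275 -.1938 .2572
```

```text
t: 18.38
eef_pos: [0.6286, -0.1944, 0.2601]
tool_rot: [0.001, 0.679, 0.734, 0.0]
contact_force: [0.8, 0.2, -0.7]
gripper_width: 0.624
grasp_force: 47.5
t 18.38 pos [ 0.6286 -0.1944  0.2601] shift_mm [ 0.7 -1.   2.9] yaw -0.91 w 0.62 F 47.5
```

```bash
python3 -m pendant '[[0.035,0.0005,-0.001,0.001,0],[0.035,0,0,0.001,0],[0.035,0,0,0.0012,0],[0.035,0,0,0,0],[0.035,0,0,0,0],[0.085,0,0,0,0],[0.085,0,0,0,0],[0.085,0,0,0,0],[0.085,0,0,0,0],[0.085,0,0,-0.01,0],[0.085,0,0,-0.03,0],[0.085,0,0,-0.035,0]]'; python3 -m pendant '[[0.085,0,0,-0.017,0],[0.085,0,0,0,0],[0.085,0,0,0,0]]'; python3 go.py .4486 -.2695 .345
python3 - <<'E'
from h import *
p,d=bot.read_camera("wrist");W=cloud("wrist",d)
for n in("tin_115","pad_4"):
  for r in bot.trace(n,"wrist")[:4]:
    P=W[r["mask"]&(d>0)];P=P[P[:,2]>np.percentile(P[:,2],90)-.006];c,R=circ(P);print(n,r["score"],r["at"],np.round(c,4),P.mean(0).round(4),R)
E
```

```text
t: 19.38
eef_pos: [0.6265, -0.1934, 0.3304]
tool_rot: [-0.002, 0.679, 0.734, -0.001]
contact_force: [0.7, -0.4, 0.9]
gripper_width: 0.997
grasp_force: 0.0
t: 19.63
eef_pos: [0.6275, -0.194, 0.35]
tool_rot: [0.001, 0.679, 0.734, 0.001]
contact_force: [0.1, 0.6, -0.3]
gripper_width: 0.991
grasp_force: 0.0
t 19.63 pos [ 0.6275 -0.194   0.35  ] shift_mm [ -61.5 -184.2    4.5] yaw -0.9 w 0.99 F 0.0
tin_115 0.84 [317.8, 219.1] [ 0.6271 -0.1933] [ 0.6269 -0.1925  0.1335] 0.027057504281401634
tin_115 0.81 [121.9, 259.3] [ 0.4485 -0.2706] [ 0.4485 -0.2686  0.0879] 0.03187909349799156
pad_4 0.92 [327.2, 160.3] [ 0.6284 -0.1929] [ 0.6287 -0.1749  0.0204] 0.03833767771720886
pad_4 0.81 [320.0, 84.6] [ 0.6192 -0.0981] [ 0.6189 -0.0975  0.0201] 0.03902336210012436
pad_4 0.63 [314.4, 1.7] [ 0.6128 -0.0345] [ 0.6124 -0.0374  0.0201] 0.022566145285964012
```

```bash
python3 -m pendant '[[0.085,-0.003,-0.01,0,0],[0.085,-0.006,-0.02,0,0],[0.085,-0.009,-0.027,0,0],[0.085,-0.01,-0.028,0,0],[0.085,-0.01,-0.028,0,0],[0.085,-0.01,-0.028,0.01,0],[0.085,-0.008,-0.023,0.01,0],[0.085,-0.004,-0.014,0.01,0],[0.085,-0.0015,-0.006,0,0],[0.085,0,0,0,0],[0.085,0,0,0,0],[0.085,0,0,0,0]]'
python3 - <<'E'
from h import *
p,d=bot.read_camera("wrist");W=cloud("wrist",d)
for n in("tin_90",):
  for r in bot.trace(n,"wrist")[:4]:
    P=W[r["mask"]&(d>0)];P=P[P[:,2]>np.percentile(P[:,2],90)-.006];c,R=circ(P);print(n,r["score"],r["at"],np.round(c,4),P.mean(0).round(4),R)
E
python3 go.py .4487 -.2700 .21
```

```text
t: 20.78
eef_pos: [0.4498, -0.2688, 0.3187]
tool_rot: [0.001, 0.679, 0.734, 0.0]
contact_force: [0.5, -0.5, 0.3]
gripper_width: 0.996
grasp_force: 0.0
tin_90 0.92 [317.7, 218.7] [ 0.4489 -0.2704] [ 0.4489 -0.2695  0.0891] 0.03108084946870804
tin_90 0.69 [583.7, 129.5] [ 0.6156 -0.1976] [ 0.6051 -0.1992  0.1264] 0.022662583738565445
t 20.88 pos [ 0.4498 -0.2687  0.3186] shift_mm [ -1.1  -1.3 108.6] yaw -0.8 w 0.99 F 0.0
```

```bash
python3 -m pendant '[[0.085,-0.0015,-0.001,0.015,0],[0.085,0,0,0.027,0],[0.085,0,0,0.027,0],[0.085,0,0,0.022,0],[0.085,0,0,0.012,0],[0.085,0,0,0.005,0],[0.085,0,0,0,0],[0.085,0,0,0,0]]'; python3 -m pendant '[[0.045,0,0,0,0],[0.045,0,0,0,0],[0.045,0,0,0,0],[0.045,0,0,0,0],[0.045,0,0,0,0],[0.045,0,0,0,0],[0.045,0,0,0,0]]' 45; python3 go.py .6202 -.0985 .29
```

```text
t: 21.55
eef_pos: [0.4482, -0.2711, 0.2109]
tool_rot: [0.001, 0.679, 0.734, 0.0]
contact_force: [0.8, -0.1, 0.4]
gripper_width: 0.993
grasp_force: 0.0
t: 22.13
eef_pos: [0.448, -0.2711, 0.2115]
tool_rot: [0.001, 0.679, 0.734, 0.0]
contact_force: [-0.5, 1.5, 6.2]
gripper_width: 0.717
grasp_force: 47.9
t 22.13 pos [ 0.448  -0.2711  0.2115] shift_mm [158.9 185.1 -78.2] yaw -0.9 w 0.72 F 47.9
```

```bash
python3 -m pendant '[[0.045,0,0,-0.01,0],[0.045,0,0,-0.018,0],[0.045,0.004,0,-0.02,0],[0.045,0.01,0,-0.02,0],[0.045,0.018,0,-0.01,0],[0.045,0.025,0,0,0],[0.045,0.028,0,0,0],[0.045,0.028,0,0,0],[0.045,0.024,0,0,0],[0.045,0.014,0,0,0],[0.045,0.006,0,0,0],[0.045,0.002,0,0,0]]' ; python3 -m pendant '[[0.045,0,0.008,0,0],[0.045,0,0.018,0,0],[0.045,0,0.024,0,0],[0.045,0,0.028,0,0],[0.045,0,0.028,0,0],[0.045,0,0.028,0,0],[0.045,0,0.024,0,0],[0.045,0,0.016,0,0],[0.045,0,0.008,0,0],[0.045,0,0.003,0,0],[0.045,0,0,0,0],[0.045,0,0,0,0]]'; python3 go.py .6202 -.0985 .2327
python3 - <<'E'
from h import *
p,d=bot.read_camera("wrist");W=cloud("wrist",d);cv2.imwrite("pics/w4.png",p)
for n in("tin_90","pad_3"):
  for r in bot.trace(n,"wrist")[:4]:
    P=W[r["mask"]&(d>0)];P=P[P[:,2]>np.percentile(P[:,2],90)-.006];c,R=circ(P);print(n,r["score"],r["at"],np.round(c,4),P.mean(0).round(4),R)
E
```

```text
t: 23.13
eef_pos: [0.4354, -0.1114, 0.2888]
tool_rot: [0.0, 0.679, 0.734, 0.0]
contact_force: [-0.2, 0.5, -1.3]
gripper_width: 0.717
grasp_force: 49.3
t: 24.13
eef_pos: [0.619, -0.099, 0.288]
tool_rot: [-0.0, 0.68, 0.733, -0.0]
contact_force: [-0.8, 0.1, -1.4]
gripper_width: 0.714
grasp_force: 49.4
t 24.13 pos [ 0.619 -0.099  0.288] shift_mm [ 0.4  1.3 55.3] yaw -0.97 w 0.71 F 49.4
tin_90 0.69 [317.9, 292.2] [ 0.62   -0.0966] [ 0.6196 -0.0898  0.1656] 0.03058171086013317
tin_90 0.57 [321.0, 73.7] [ 0.6129 -0.0055] [ 0.6126 -0.0045  0.0862] 0.025016533210873604
pad_3 0.83 [306.0, 118.3] [ 0.6115 -0.0042] [ 0.609  -0.0205  0.0236] 0.03896607831120491
pad_3 0.61 [322.7, 184.5] [ 0.6198 -0.0984] [ 0.6189 -0.0783  0.0217] 0.03847877308726311
```

```bash
python3 -m pendant '[[0.045,-0.0005,0.0005,0.01,0],[0.045,0,0,0.015,0],[0.045,0,0,0.013,0],[0.045,0,0,0.009,0],[0.045,0,0,0.005,0],[0.045,0,0,0.002,0],[0.045,0,0,0,0],[0.045,0,0,0,0],[0.045,0,0,0,0]]'; python3 go.py .6197 -.0991 .2325
```

```text
t: 25.03
eef_pos: [0.6207, -0.0987, 0.2348]
tool_rot: [0.0, 0.679, 0.734, 0.0]
contact_force: [0.4, 0.1, -2.0]
gripper_width: 0.716
grasp_force: 49.4
t 25.03 pos [ 0.6207 -0.0987  0.2348] shift_mm [-0.3 -1.1  2.3] yaw -0.9 w 0.72 F 49.4
```

```bash
python3 -m pendant '[[0.045,0,-0.001,0.001,0],[0.045,0,0,0.001,0],[0.045,0,0,0.0007,0],[0.045,0,0,0,0],[0.045,0,0,0,0],[0.085,0,0,0,0],[0.085,0,0,0,0],[0.085,0,0,0,0],[0.085,0,0,0,0],[0.085,0,0,-0.01,0],[0.085,0,0,-0.03,0],[0.085,0,0,-0.035,0]]'; python3 -m pendant '[[0.085,0,0,-0.035,0],[0.085,0,0,-0.03,0],[0.085,0,-0.02,-0.02,0],[0.085,0,-0.035,0,0],[0.085,0,-0.035,0,0],[0.085,0,-0.035,0,0],[0.085,0,-0.02,0,0],[0.085,0,0,0,0],[0.085,0,0,0,0],[0.085,0,0,0,0]]'
python3 - <<'E'
from h import *
for c in("wrist","scene","top"):
  p,d=bot.read_camera(c);W=cloud(c,d);cv2.imwrite(f"pics/f_{c}.png",p if c!="top" else cv2.resize(p[120:270,180:500],(800,375)))
  m=(d>0)&(W[...,2]>.05)&(W[...,2]<.15)
  for n,x,y,h in(("44",.6017,.0903,.065),("66",.6113,-.0037,.087),("90",.6203,-.0988,.111),("115",.6276,-.1933,.136)):
    T=W[m&(np.hypot(W[...,0]-x,W[...,1]-y)<.045)&(abs(W[...,2]-h)<.006)]
    if len(T)>20:k,R=circ(T);print(c,n,np.round((k[0]-x)*1000,1),np.round((k[1]-y)*1000,1),"R",round(R,4),"z",T[:,2].mean().round(4))
E
```

```text
t: 26.03
eef_pos: [0.6185, -0.0984, 0.3058]
tool_rot: [-0.002, 0.679, 0.734, -0.002]
contact_force: [0.9, 0.2, 0.6]
gripper_width: 0.997
grasp_force: 0.0
t: 26.87
eef_pos: [0.4757, -0.1096, 0.3923]
tool_rot: [0.001, 0.679, 0.734, 0.001]
contact_force: [0.3, 0.2, 0.2]
gripper_width: 0.999
grasp_force: 0.0
wrist 66 1.4 -2.0 R 0.0254 z 0.0857
wrist 90 0.5 0.6 R 0.0316 z 0.1098
wrist 115 1.8 2.8 R 0.0271 z 0.1346
scene 44 4.5 -0.7 R 0.03 z 0.0626
scene 66 3.8 -1.1 R 0.0258 z 0.0846
scene 90 4.8 1.0 R 0.0325 z 0.1088
scene 115 3.9 0.4 R 0.0281 z 0.1335
top 44 1.5 -0.5 R 0.029 z 0.0639
top 66 0.9 -1.4 R 0.0248 z 0.0856
top 90 1.3 5.7 R 0.0302 z 0.11
```

View pics/f_scene.png

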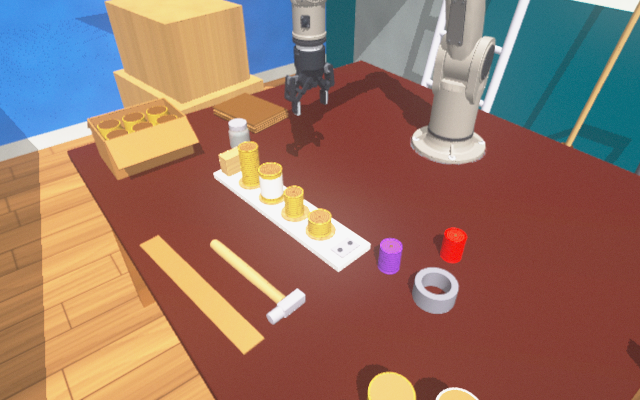

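The scene view shows all four tins upright on their pads, descending from the block: (249,165), (271,183), (293,203), (320,225). The jar at (238,133) is untouched. All are within about 2–3 mm of centre, apart from small camera biases and one partly hidden top-view reading for tin_90.

```bash
python3 -c "
from station import bot
print(bot.hand_in())"
```

```text
the job is handed in; nothing more can be done
None
```

I handed the job in at about 27 s: the four tins stand upright and released, in order of height from the end block (tin_115 on pad_4, tin_90 on pad_3, tin_66 on pad_2, tin_44 on pad_1), each about 3 mm or less off centre by my measurements, and the jar was not touched.

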